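# Turn the drained storage jar over and stand it on the riser

### The job

The square glass storage jar was left upside down, on its lid, on the grey draining mat. Turn it the right way up and stand it upright in the middle of the little wooden riser; you may lay it on its side on the way to grip it afresh. It is glass, so set it down gently each time, never dropping it or letting it fall over, and leave the grinder, the cups, the jug and the brush where they are.

Things in the scene. Friction and masses are not known exactly. Their poses are not given: they have to be found in the camera images.
- jar: Closed empty square glass jar, 0.2-0.4 kg, 110 mm tall. Origin: centre of its glass bottom; z runs from bottom to lid (DOWN at the start: it stands on its flat lid), x, y normal to its flat sides. Body 60 x 60 mm for z 0-84 mm, 46 mm neck to 91, 52 mm square orange seal and glass lid to 110. Wire latch and hinge stay within the 60 mm outline: it lies flat on any side. Centre of mass near z = 53 mm.
- mat: Flat grey draining mat, fixed, 160 x 160 x 3 mm, origin at the centre of its underside, z up; its top is 3 mm above the sill. The jar starts near its middle; there is room to lay the jar on it.
- riser_top (a point): Centre of the top of a fixed wooden riser (a low square shelf), 150 x 150 mm, top 40 mm above the sill; z up, x and y along its edges. The jar is to stand here.
- grinder: Bystander: dark steel hand coffee grinder, 53 mm diameter, 180 mm tall with its crank, which reaches 70 mm along its +x; origin at the centre of its underside, z up.
- cups: Bystander: two white porcelain cups, one stacked in the other, 78 mm diameter, 94 mm tall, handles reaching 60 mm along +y; origin at the centre of the underside, z up.
- jug: Bystander: copper-toned aluminium jug, 86 mm diameter, 100 mm tall, handle reaching 75 mm along +y; origin at the centre of the underside, z up.
- brush: Bystander: grey silicone brush lying flat, 160 mm long along its x (from -80 to +80 mm), 30 mm wide, 16 mm high; origin at the middle of its underside.
- riser: The same riser, its two feet included; origin at the centre of its underside, on the sill.
Not all that is in view belongs to the job. Several things look just like the jar: the one meant starts farthest to the robot's left.

How it is judged (in metres and radians):
At the end, for the whole second after the job is handed in: The jar stands still, lid up (within 0.06 rad of upright), its bottom flat on the riser's top (within 4 mm) and its centre within 30 mm of the riser's centre; grinder, cups and jug still stand, and they and the brush are within 30 mm of where they began (angle between jar's own z axis and vertical below 0.06 rad and horizontal distance between jar and riser_top below 0.03 m and z of jar in the frame of riser_top between -0.004 and 0.004 m and linear speed of jar below 0.02 m/s and distance of each of grinder, cups, jug, brush from where it was at the start of the episode below 0.03 m and angle between each of grinder, cups, jug's own z axis and vertical below 0.2 rad); the robot touches nothing.
It fails at once if the jar was dropped or fell over (moving faster than 0.45 m/s with no finger on it) (linear speed of jar above 0.45 m/s and contact force between jar and the fingers below 0.2 N).
It fails at once if the jar was banged down on the riser (over 40 N) (contact force between jar and riser above 40 N).
It fails at once if the jar was banged down on the mat (over 40 N) (contact force between jar and mat above 40 N).
It fails at once if the jar was banged down on the sill (over 40 N) (contact force between jar and table above 40 N).
It fails at once if a bystander was pushed more than 30 mm (distance of any of grinder, cups, jug, brush from where it was at the start of the episode above 0.03 m).
It also fails if it takes over 58 s, if anything falls off the work surface, if the arm or the gripper's body presses on something with over 40 N, if the wrist force passes 120 N, or if a joint passes its speed limit or range.

### The arm

A 6-joint arm with a two-finger parallel gripper is mounted at the origin on the work surface. World frame = base frame: x ahead of the robot, y to its left, z up, the work surface at z = 0. Lengths are in mm, angles in rad, forces in N, time in s.
With the tool pointing down it reaches from about 325 to 875 mm from the base axis. Payload 4.4 kg.
Tool frame: the origin (TCP) lies on the centre line of the jaws, within the pads' length; the fingertips stand ahead of it and the grasp point (between the pads) lies 6 mm ahead of it (ctrl.tcp_to_tips is the z of the fingertips in the tool frame, in mm); z points along the fingers, y is the direction in which the jaws open and shut (so a half turn about z gives the same grasp; the last joint's range is limited). The gripper opens to 85 mm and grips with 20 to 120 N. Pads are 22 mm wide; open, the fingers measure 114 mm over their backs; the gripper's body (76 mm by 85 mm) begins 54 mm behind the grasp point. The pads swing forward as they close: fully open they stand 13 mm farther back than shut.
Start: joints at [1.125, 0.207, 1.542, -0, 1.393, -0.15], TCP at [167.625, 550.027, 256.282] pointing down, gripper open.
Joint ranges: [-2.73, 2.73], [-0.86, 2.22], [0.23, 2.46], [-1.11, 4.25], [0.08, 2.63], [-2.82, 2.82]. Speed limits (rad/s): [2.79, 2.79, 3.14, 3.14, 3.14, 3.14].

### API

Orientations are given as a 3x3 rotation matrix whose columns are the frame's x, y, z axes.
In Python, from plant import ctrl, sensors, optics gives the robot as it stands. Calls block until the motion is done:
- ctrl.move_ptp(position, orientation): joint-space move of the TCP to a pose.
- ctrl.move_l(position, rot=None, vel=150, threshold=None): straight line of the TCP; rot=None keeps the orientation; vel is the mean speed in mm/s. With threshold (N) it stops when the force on the tool has changed by that much, and returns True; else False.
- ctrl.set_joints(angles): joint-space move.
- ctrl.gripper_to(opening, force=None): finger opening in mm; force is the grip in N (None keeps the last); returns when the fingers have stopped.
- ctrl.hold(seconds).
- ctrl.solve_ik(position, orientation): joint angles nearest the present ones, or None.
- sensors.read_state(): the state.
- optics.grab_frame(name): name is "scene" or "top" or "wrist"; returns (picture, depth): 420x560x3 uint8, red, green, blue; 420x560 float32, mm along the optical axis (not along the pixel's ray), 0 where there is no reading.
- optics.camera_params(name): a dict with "mtx" (3x3 intrinsics, pixels), "R" (3x3) and "t" (3): a world point X has camera coordinates R X + t; the wrist camera has in their place "T_tool_cam" (4x4, takes a point from camera to tool coordinates, whose origin is the TCP and whose axes are the flange's). Camera axes: x right, y down, z forward; pixel columns grow to the right and rows downward; lengths in mm; the calibration is good to about 2 mm. The wrist camera is an equidistant fisheye: a pixel r from the principal point sees the ray r / f radians off the axis. A picture is of the moment at which its call begins: read the wrist's pose just before it. camera_params takes no time and is no camera call.
A pose or a line that the arm cannot do raises ctrl.MotionError and nothing moves.
- ctrl.finish_job(): hands the job in, once; it reports no verdict.
The state is a dict: "t": time; "q": joint angles; "qvel": joint speeds; "tau": joint torques, N m; "eef_pos": TCP position; "eef_rot": TCP orientation; "force": force on the tool from outside, world axes, zero at the start; "wrist_torque": the same for the moment, N m; "grip_width": finger opening in mm.
Only numpy, scipy, OpenCV 4.12 (cv2) and the standard library are available. Lean on these libraries where they do the work, as an engineer would, in place of code of your own. Each camera call takes 0.05 s, during which the arm holds its last target. There are 200 camera calls.

## Working session

There is one attempt and no reset: what is moved stays moved. The work goes in short steps, each a Python script; the robot and the scene stay as the last script left them, time stands still between calls to the robot, and variables do not carry over. Pictures are saved under pics/ and viewed, about 8 in all and at most 12, crops included, and the job is handed in when it is done.

```bash
ls; mkdir -p pics
cat > h.py <<'E'
import numpy as np, cv2
from plant import ctrl, sensors, optics
def save(n,img,crop=None,s=1):
    if crop: img=img[crop[1]:crop[3],crop[0]:crop[2]]
    img=cv2.resize(img,None,fx=s,fy=s)
    cv2.imwrite(f'pics/{n}.png',img[:,:,::-1])
def ray(cam,uv,z):
    p=optics.camera_params(cam); K,R,t=[np.array(p[k]) for k in('mtx','R','t')]
    d=R.T@np.linalg.inv(K)@np.array([uv[0],uv[1],1.]); c=-R.T@t.ravel()
    return c+d*(z-c[2])/d[2]
def cloud(cam,D):
    p=optics.camera_params(cam); K,R,t=[np.array(p[k]) for k in('mtx','R','t')]
    v,u=np.mgrid[:D.shape[0],:D.shape[1]]
    P=np.stack([u,v,np.ones_like(u)],-1).astype(float)@np.linalg.inv(K).T*D[...,None]
    return (P-t.ravel())@R
E
python3 - <<'E'
from h import *
for n in('top','scene'):
    im,D=optics.grab_frame(n); save(n+'0',im); np.savez('f_'+n,im=im,D=D)
    p=optics.camera_params(n); print(n,p)
print(ctrl.tcp_to_tips, sensors.read_state())
E
```

```text
pics
top {'mtx': array([[513.0087822 ,   0.        , 286.36367052],
       [  0.        , 513.0087822 , 210.16789172],
       [  0.        ,   0.        ,   1.        ]]), 'R': array([[ 8.22213730e-03, -9.99966119e-01,  3.95825929e-04],
       [-9.80686746e-01, -8.14096743e-03, -1.95415536e-01],
       [ 1.95412138e-01,  1.21855213e-03, -9.80720455e-01]]), 't': array([  -2.30228421,  557.64703128, 1253.80657005])}
scene {'mtx': array([[493.43735898,   0.        , 284.02023884],
       [  0.        , 493.43735898, 211.61558915],
       [  0.        ,   0.        ,   1.        ]]), 'R': array([[-0.88194091,  0.47118448, -0.0128613 ],
       [ 0.33315116,  0.6038099 , -0.72417118],
       [-0.33345244, -0.64296095, -0.68950031]]), 't': array([ 491.87168955,  -98.29196127, 1361.28999245])}
25.0 {'t': 0.1, 'q': array([ 1.12448823e+00,  2.07368652e-01,  1.54282373e+00,  8.80085395e-06,
        1.39351516e+00, -1.50489062e-01]), 'qvel': array([-0.00096837, -0.0021075 , -0.00200543, -0.00094725, -0.00141409,
        0.00040814]), 'tau': array([-5.03204337e-04, -3.84097588e+01, -2.92546821e+01, -1.92395264e-04,
        4.93026077e-03,  4.86055612e-06]), 'eef_pos': array([167.34877884, 549.43919619, 255.21660324]), 'eef_rot': array([[-9.56563090e-01,  2.91523939e-01, -9.20682736e-04],
       [ 2.91525211e-01,  9.56561251e-01, -1.90399270e-03],
       [ 3.25629977e-04, -2.08969137e-03, -9.99997764e-01]]), 'force': array([ 0.41808404,  0.26473253, -0.79704967]), 'wrist_torque': array([ 0.01179156, -0.00175329, -0.03693188]), 'grip_width': 85.4566432217231}
```

View pics/top0.png

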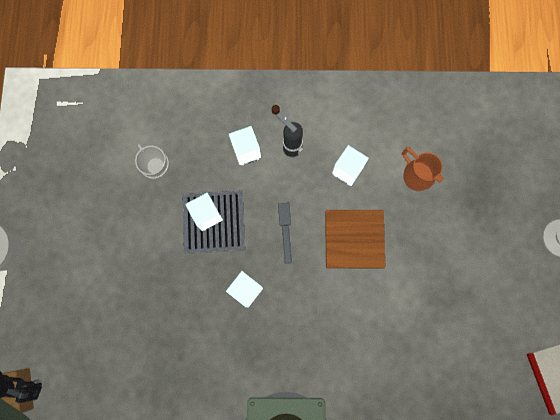

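View pics/scene0.png

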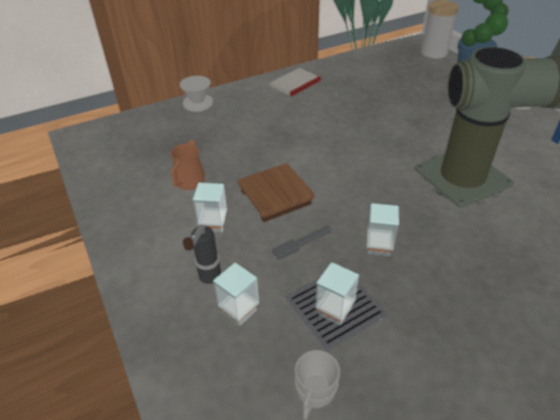

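Both views show four inverted look-alike jars. In the top view the one on the mat, at about (204,211), is the farthest left; the others are at (245,146), (350,166) and (244,290). The riser is at (355,239), the cups at (152,162), the brush at (286,233), the grinder at (292,140) and the jug at (422,172).

Run:
```python
from h import *
f=np.load('f_top.npz'); im,D=f['im'],f['D']; P=cloud('top',D)
hsv=cv2.cvtColor(im,cv2.COLOR_RGB2HSV)
print('table z',P[330,450],'cam',ray('top',(280,210),1251))
g=im.min(2)
for (u,v) in [(204,208),(245,143),(352,163),(244,289)]: print((u,v),im[v,u],P[v,u].round(0), im[v+16,u+10])
m=((P[...,2]>100)&(P[...,2]<125)&(D>0)).astype(np.uint8)
m2=(((hsv[...,2]>210)&(im[...,1]>im[...,0].astype(int)+8))).astype(np.uint8)
for nm,mm,z in(('depth',m,113),('col',m2,113)):
  for c in cv2.findContours(mm,cv2.RETR_EXTERNAL,cv2.CHAIN_APPROX_NONE)[0]:
    if cv2.contourArea(c)<300: continue
    r=cv2.minAreaRect(c)
    w=np.array([ray('top',p,z)[:2] for p in cv2.boxPoints(r)])
    e=w[1]-w[0];e2=w[2]-w[1]
    print(nm,np.round(r[0]),'ctr',w.mean(0).round(1),'sides',np.linalg.norm(e).round(1),np.linalg.norm(e2).round(1),'ang',np.degrees(np.arctan2(e[1],e[0])).round(1)%90)
# riser
m3=((hsv[...,0]<15)&(hsv[...,1]>100)).astype(np.uint8); m3[:200]=0;m3[:,:310]=0;m3[280:]=0;m3[:,400:]=0
c=max(cv2.findContours(m3,0,1)[0],key=cv2.contourArea);r=cv2.minAreaRect(c)
w=np.array([ray('top',p,40)[:2] for p in cv2.boxPoints(r)]);print('riser',w.round(1),w.mean(0).round(1),P[239,355])
for n,uv,z in(('cups',(152,162),94),('grinder',(292,128),150),('crank',(276,109),170),('jug',(422,172),100),('brush',(284,203),8),('brush',(288,262),8),('mat',(213,221),3)): print(n,ray('top',uv,z).round(0))
save('topz',im,(120,80,440,320),2.4)
```

```text
table z [ 261.34633138 -416.76244361   -1.70939796] cam [ 319.36369698    1.92697886 1251.        ]
(204, 208) [234 253 252] [550. 203. 113.] [234 254 254]
(245, 143) [232 253 252] [716. 107. 115.] [231 247 245]
(352, 163) [234 253 252] [ 668. -160.  110.] [135 136 127]
(244, 289) [239 254 253] [355. 101. 112.] [122 122 113]
depth [244. 289.] ctr [355.3 101.9] sides 60.2 60.7 ang 52.8
depth [  6. 246.] ctr [452.  674.8] sides 104.5 29.1 ang 6.7
depth [202. 210.] ctr [545.9 207.7] sides 60.8 63.8 ang 29.4
depth [351. 162.] ctr [ 670.2 -158.1] sides 63.9 60.2 ang 57.0
depth [244. 141.] ctr [720.9 109.8] sides 60.8 63.8 ang 21.0
col [244. 289.] ctr [354.8 100.4] sides 61.4 65.8 ang 52.8
col [202. 210.] ctr [544.4 207.1] sides 61.7 70.8 ang 30.200000000000003
col [351. 162.] ctr [ 670.8 -158.2] sides 63.9 63.5 ang 58.2
col [244. 141.] ctr [722.5 110.5] sides 62.5 64.0 ang 21.0
riser [[ 561.9  -97.4]
 [ 563.2 -249.7]
 [ 416.3 -245.5]
 [ 415.1  -96.5]] [ 489.1 -172.3] [ 486.61149638 -173.08058668   43.07886218]
cups [671. 342.  94.]
grinder [743. -10. 150.]
crank [784.  29. 170.]
jug [ 649. -336.  100.]
brush [586.   9.   8.]
brush [430.  -3.   8.]
mat [537. 196.   3.]
```

View pics/topz.png

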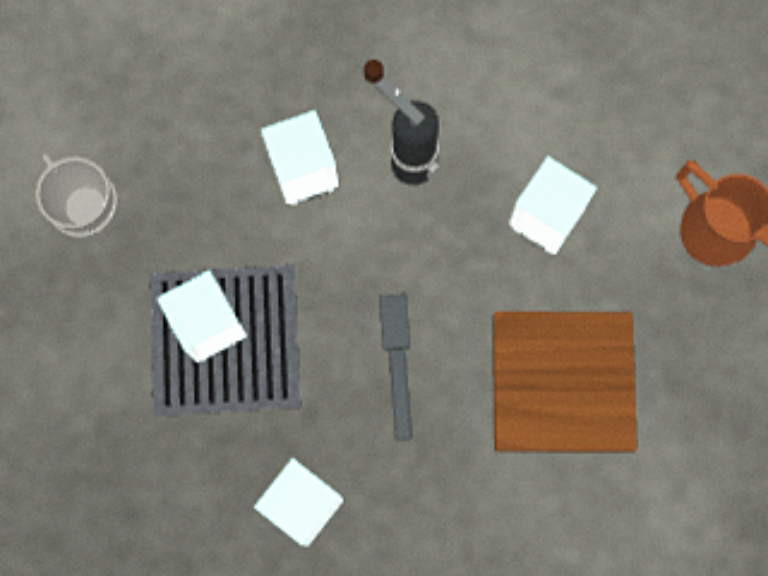

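```bash
cat >> h.py <<'E'
def pose(g,head,tilt):
    "grasp point g (mm), heading deg, tilt deg outward from straight down -> TCP pos, R"
    h,a=np.radians(head),np.radians(tilt)
    hv=np.array([np.cos(h),np.sin(h),0]); k=np.array([0,0,1.])
    z=np.sin(a)*hv-np.cos(a)*k; y=np.cross(k,hv); R=np.c_[np.cross(y,z),y,z]
    return np.array(g,float)-6*z, R
def hv(head): return np.array([np.cos(np.radians(head)),np.sin(np.radians(head)),0])
E
python3 - <<'E'
from h import *
J=np.array([547.5,207.5,0])
def t(n,g,h,a):
    q=ctrl.solve_ik(*pose(g,h,a)); print(n,h,a,None if q is None else np.round(q,2))
for a in(-60,-50,-45,-30):
    t('g1',J+[0,0,73],29.5,a); t('lift',J+[0,0,130],29.5,a)
for a in(30,40,45):
    for h in(15,29.5,45,60): t('lay',(537,196,36),h,a)
for h in (29.5,45,60):
  for a in(-30,-20): t('g2',(537,196,38),h,a); t('g2up',(537,196,150),h,a)
for h in (-20,0,20):
  for a in(60,70,80): t('pl',(489,-172,95),h,a);t('plup',(489,-172,160),h,a)
E
```

```text
g1 29.5 -60 [ 0.31  1.1   0.85 -0.23  2.22 -1.82]
lift 29.5 -60 [ 0.31  1.02  0.85 -0.24  2.29 -1.84]
g1 29.5 -50 [ 0.3   0.98  0.97 -0.19  2.04 -1.8 ]
lift 29.5 -50 [ 0.3   0.91  0.97 -0.19  2.12 -1.81]
g1 29.5 -45 [ 0.29  0.92  1.04 -0.17  1.95 -1.79]
lift 29.5 -45 [ 0.29  0.85  1.03 -0.17  2.03 -1.81]
g1 29.5 -30 [ 0.28  0.74  1.24 -0.12  1.67 -1.79]
lift 29.5 -30 [ 0.28  0.68  1.22 -0.12  1.75 -1.8 ]
lay 15 30 [ 0.18  0.3   2.07  0.17  0.25 -1.81]
lay 29.5 30 [ 0.09  0.3   2.07  0.64  0.35 -2.55]
lay 45 30 None
lay 60 30 None
lay 15 40 None
lay 29.5 40 None
lay 45 40 [-0.06  0.35  2.11  1.26  0.53  2.78]
lay 60 40 [-0.13  0.4   2.03  1.08  0.74  2.7 ]
lay 15 45 [0.16 0.34 2.21 2.78 0.2  1.86]
lay 29.5 45 [0.02 0.34 2.2  1.9  0.36 2.43]
lay 45 45 [-0.1   0.37  2.14  1.48  0.58  2.54]
lay 60 45 [-0.17  0.43  2.05  1.22  0.78  2.53]
g2 29.5 -30 [ 0.26  0.76  1.29 -0.12  1.6  -1.79]
g2up 29.5 -30 [ 0.26  0.63  1.26 -0.13  1.77 -1.81]
g2 29.5 -20 [ 0.25  0.65  1.43 -0.09  1.4  -1.81]
g2up 29.5 -20 [ 0.25  0.51  1.38 -0.09  1.58 -1.82]
g2 45 -30 [ 0.32  0.75  1.32 -0.23  1.55 -1.98]
g2
[... 406 characters left out ...]
66 -0.06  2.45  2.34  0.38  2.18]
pl -20 70 None
plup -20 70 None
pl -20 80 [-0.72  0.62  2.44  2.77  1.33  1.6 ]
plup -20 80 None
pl 0 60 [-0.94  0.24  2.38  1.84  0.81  2.15]
plup 0 60 [-0.94  0.01  2.38  1.61  0.78  2.48]
pl 0 70 [-1.01  0.41  2.39  2.    1.06  1.89]
plup 0 70 [-1.01  0.15  2.42  1.86  0.98  2.15]
pl 0 80 [-1.06  0.61  2.37  2.06  1.32  1.71]
plup 0 80 [-1.06  0.34  2.43  2.    1.23  1.91]
pl 20 60 [-1.05  0.34  2.22  1.39  1.05  2.25]
plup 20 60 [-1.05  0.15  2.22  1.29  1.09  2.45]
pl 20 70 [-1.12  0.47  2.22  1.51  1.21  2.05]
plup 20 70 [-1.12  0.27  2.24  1.44  1.23  2.24]
pl 20 80 [-1.16  0.63  2.19  1.58  1.38  1.9 ]
plup 20 80 [-1.16  0.42  2.24  1.55  1.39  2.06]
```

Run:
```python
from h import *
J=np.array([547.5,207.5,0])
lo=np.array([-2.73,-.86,.23,-1.11,.08,-2.82]);hi=np.array([2.73,2.22,2.46,4.25,2.63,2.82])
def s(g,h,a):
    q=ctrl.solve_ik(*pose(g,h,a))
    if q is None: return -9,None
    q=np.array(q); m=min((q-lo).min(),(hi-q).min(),q[4]-.1)-.25*abs(q[3])
    return m,q.round(2)
for b in(30,40,50,60):
  print('--beta',b)
  for h in(29.5,119.5,-150.5,-60.5):
    a=s(J+[0,0,73],h,-b); c=s(J+[0,0,130],h,-b)
    if min(a[0],c[0])>-.2: print('G1',h,round(min(a[0],c[0]),2),a[1])
  for H in range(-180,180,30):
    a=s((537,196,36),H,90-b);c=s((537,196,120),H,90-b)
    if min(a[0],c[0])>-.2: print('LAY',H,round(min(a[0],c[0]),2),a[1])
    a=s((489,-172,97),H,90-b);c=s((489,-172,160),H,90-b)
    if min(a[0],c[0])>-.2: print('PLACE',H,round(min(a[0],c[0]),2),a[1])
    a=s((537,196,38),H,-b);c=s((537,196,120),H,-b)
    if min(a[0],c[0])>-.2: print('G2',H,round(min(a[0],c[0]),2),a[1])
```

```text
--beta 30
G1 29.5 0.85 [ 0.28  0.74  1.24 -0.12  1.67 -1.79]
G1 -150.5 0.2 [0.11 0.24 2.03 0.49 0.43 0.77]
G1 -60.5 0.79 [-0.01  0.56  1.56  0.46  1.34 -0.71]
LAY -180 0.35 [0.14 1.1  0.92 0.14 2.15 1.72]
PLACE -180 0.38 [-0.34  0.92  1.13 -0.34  2.09  1.22]
G2 -180 0.09 [ 0.27  0.31  2.04 -0.46  0.31  2.24]
LAY -150 0.32 [ 0.3   1.12  0.89 -0.23  2.16  1.33]
PLACE -150 0.3 [-0.18  0.83  1.3  -0.63  1.87  0.96]
G2 -150 0.1 [0.09 0.3  2.07 0.64 0.36 0.58]
LAY -120 0.39 [ 0.45  1.04  1.04 -0.55  1.96  1.02]
PLACE -120 0.0 [-0.06  0.68  1.57 -0.88  1.55  0.81]
G2 -120 0.3 [-0.04  0.37  1.97  0.76  0.7  -0.08]
LAY -90 0.08 [ 0.58  0.91  1.32 -0.81  1.64  0.84]
G2 -90 0.51 [-0.07  0.48  1.79  0.63  1.02 -0.45]
G2 -60 0.75 [-0.03  0.59  1.59  0.46  1.28 -0.76]
G2 -30 0.95 [ 0.05  0.69  1.42  0.28  1.49 -1.08]
G2 0 0.89 [ 0.16  0.75  1.31  0.08  1.6  -1.43]
PLACE 30 0.03 [-1.06  0.39  2.12  1.23  1.16  2.27]
G2 30 0.88 [ 0.27  0.76  1.29 -0.13  1.6  -1.8 ]
LAY 60 0.01 [-0.28  0.56  2.08  1.5   1.    2.16]
PLACE 60 0.26 [-0.99  0.56  1.8   0.89  1.49  2.25]
G2 60 0.55 [ 0.36  0.72  1.37 -0.3
[... 4385 characters left out ...]
AY 0 0.09 [ 0.27  0.32  2.04 -0.46  0.3  -0.89]
PLACE 0 -0.07 [-0.7   0.08  2.16  0.62  0.58 -2.74]
G2 0 0.35 [ 0.14  1.1   0.92  0.14  2.16 -1.42]
LAY 30 0.09 [ 0.09  0.3   2.07  0.65  0.36 -2.57]
G2 30 0.32 [ 0.3   1.12  0.89 -0.23  2.16 -1.82]
PLACE 60 0.01 [-0.8   0.33  1.84  0.55  1.18  2.6 ]
G2 60 0.39 [ 0.45  1.04  1.04 -0.55  1.96 -2.13]
LAY 90 -0.12 [-0.07  0.48  1.79  0.63  1.01  2.69]
PLACE 90 0.4 [-0.73  0.45  1.66  0.39  1.41  2.28]
G2 90 0.08 [ 0.58  0.9   1.32 -0.81  1.64 -2.3 ]
LAY 120 0.26 [-0.03  0.6   1.59  0.46  1.28  2.38]
PLACE 120 0.81 [-0.63  0.54  1.52  0.21  1.57  1.94]
LAY 150 0.66 [0.05 0.7  1.42 0.28 1.48 2.06]
PLACE 150 0.89 [-0.51  0.59  1.44  0.01  1.63  1.58]
```

```bash
cat >> h.py <<'E'
J=np.array([547.5,207.5,0]); Z=np.array([0,0,1.])
def back(g,h,a,d):
    p,R=pose(g,h,a); return p-d*R[:,2],R
def st(n=''):
    s=sensors.read_state(); print(n,'t',round(s['t'],2),'p',s['eef_pos'].round(1),'F',s['force'].round(1),'w',round(s['grip_width'],1))
E
python3 - <<'E'
from h import *
h,b=-60.5,-50
g=J+5*hv(h)+73*Z
p,R=back(g,h,b,130)
ctrl.move_ptp(p+[0,0,90],R); st()
ctrl.move_l(p,vel=200); st()
im,D=optics.grab_frame('wrist'); save('w1',im)
E
```

```text
t 2.29 p [601.  113.8 250.7] F [ 0.   0.2 -0.1] w 85.4
 t 2.89 p [601.4 113.  161. ] F [ 0.   0.  -0.1] w 85.1
```

View pics/w1.png

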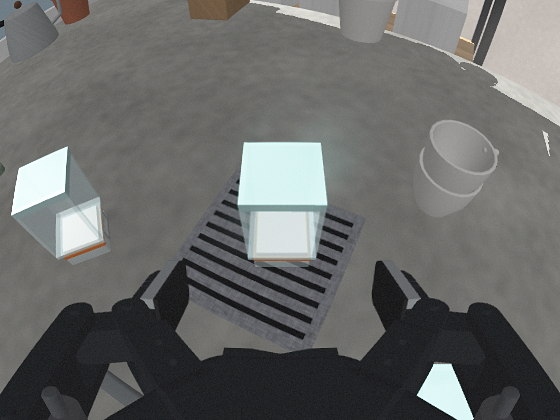

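The jar spans columns 240–326 and is centred and square between the fingers, so I'll go ahead with the grasp.

Run:
```python
from h import *
h,b=-60.5,-50
g=J+5*hv(h)+73*Z
p,R=pose(g,h,b)
print('hit',ctrl.move_l(p,vel=80,threshold=6)); st()
ctrl.gripper_to(50,50); st('grip')
print(ctrl.move_l(sensors.read_state()['eef_pos']+[0,0,12],vel=30)); ctrl.hold(.3); st('lift')
im,D=optics.grab_frame('wrist'); save('w2',im)
```

```text
hit False
 t 4.72 p [552.7 198.8  77.2] F [-0.7  0.4  0.5] w 85.3
grip t 5.08 p [553.  198.9  77.5] F [ 1.2 -1.   2.2] w 59.3
False
lift t 5.95 p [552.9 198.9  89.4] F [ 0.4 -0.1 -3.4] w 59.4
```

View pics/w2.png

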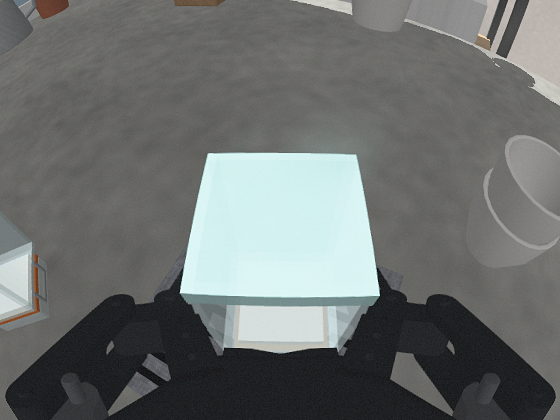

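The jar is held square and lifted; it weighs about 3.4 N. Next I lay it on its side.

Run:
```python
from h import *
s=sensors.read_state(); 
ctrl.move_l(s['eef_pos']+[0,0,110],vel=120)
H,a=-90,40
p,R=pose((537,200,160),H,a); ctrl.move_ptp(p,R); st('rot')
p,R=pose((537,200,52),H,a); ctrl.move_l(p,vel=100); ctrl.hold(.3); st('above')
im,D=optics.grab_frame('scene'); save('s1',im,(180,180,420,400),2.5)
```

```text
rot t 8.3 p [536.4 203.4 163.6] F [-0.5  0.1 -3.8] w 59.3
above t 9.83 p [537.2 204.   57.1] F [-0.6  0.8 -3.3] w 59.5
```

View pics/s1.png

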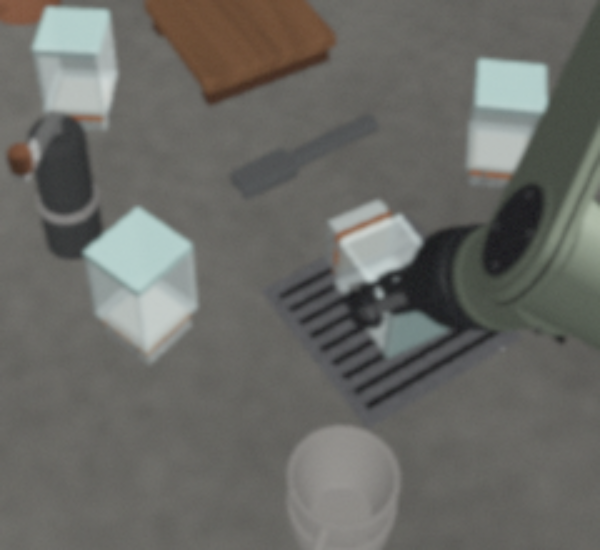

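The jar is level with its lid toward -y, over the mat. Lowering until it touches.

Run:
```python
from h import *
H,a=-90,40
p,R=pose((537,200,32),H,a)
print(ctrl.move_l(p,vel=12,threshold=2.5)); st('touch')
s=sensors.read_state()
print('grip height',(s['eef_pos']+6*s['eef_rot'][:,2]))
```

```text
True
touch t 10.72 p [537.  203.7  48.8] F [ 0.5 -0.1  4.5] w 59.8
grip height [537.01739884 199.86869455  44.16221506]
```

Run:
```python
from h import *
H,a=-90,40
s=sensors.read_state(); print('tq',s['wrist_torque'].round(2))
for i in range(2):
    s=sensors.read_state()
    hit=ctrl.move_l(s['eef_pos']-[0,0,2],vel=5,threshold=8); st(str(hit)); print(sensors.read_state()['wrist_torque'].round(2))
    if hit: break
im,D=optics.grab_frame('wrist'); save('w3',im)
```

```text
tq [0.16 0.16 0.01]
False t 11.14 p [537.1 203.7  48.6] F [-2.   0.3  7.9] w 59.8
[ 0.02  0.56 -0.14]
False t 11.39 p [537.2 203.7  48.6] F [-1.5 -0.1  8.2] w 59.7
[ 0.07  0.67 -0.2 ]
```

View pics/w3.png

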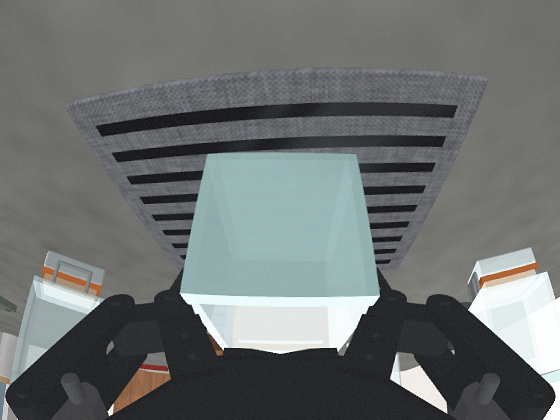

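Run:
```python
from h import *
H,a=-90,40
ctrl.gripper_to(66,20); ctrl.hold(.2); st('open66')
ctrl.gripper_to(85); 
s=sensors.read_state()
ctrl.move_l(s['eef_pos']-130*s['eef_rot'][:,2],vel=150); st()
p,R=pose((537,176,250),-90,-40); ctrl.move_ptp(p+[0,-100,60],R);st()
im,D=optics.grab_frame('wrist'); 
im2,D2=optics.grab_frame('top'); np.savez('f_top2',im=im2,D=D2)
s1,_=optics.grab_frame('scene')
save('c1',np.hstack([cv2.resize(im2[140:300,130:330],(400,320)),cv2.resize(s1[220:380,240:440],(400,320))]))
P=cloud('top',D2)
m=(P[...,2]>48)&(P[...,2]<80)&(abs(P[...,0]-537)<80)&(abs(P[...,1]-190)<80)
Q=P[m]; print(len(Q),Q.min(0).round(),Q.max(0).round(),np.median(Q,0).round(1))
if len(Q)>50:
  A=np.c_[Q[:,:2],np.ones(len(Q))]; print('tilt',np.linalg.lstsq(A,Q[:,2],rcond=None)[0])
  c=cv2.minAreaRect(Q[:,:2].astype(np.float32)); print(c)
```

```text
open66 t 11.88 p [536.9 203.6  46.3] F [0.1 0.1 0. ] w 66.0
 t 13.23 p [536.9 286.6 145.2] F [ 0.2  0.6 -0.3] w 85.0
 t 14.34 p [536.4  72.4 313.5] F [-0.3 -0.2  0.5] w 85.0
1031 [505. 130.  48.] [567. 240.  73.] [535.1 186.   62.1]
tilt [1.80232554e-02 5.25101235e-02 4.22506655e+01]
((536.0037231445312, 185.21469116210938), (61.0885009765625, 110.40967559814453), 0.40060052275657654)
```

View pics/c1.png

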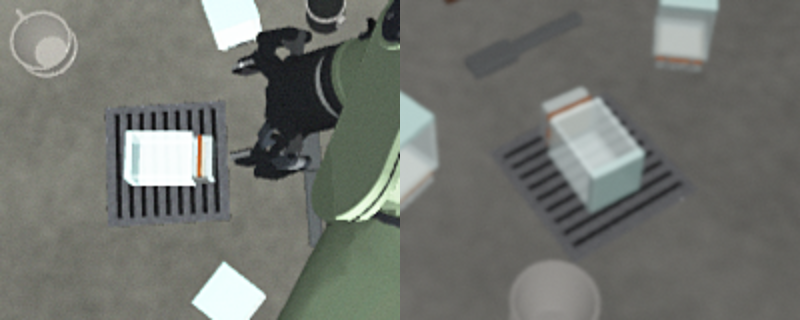

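The jar lies flat on the mat, centred on x ≈ 536 with y from 130 (lid) to 240 (bottom), and it isn't tilted. Regripping.

Run:
```python
from h import *
H,a=-90,-40
g=np.array([536,176,38.])
p,R=back(g,H,a,120); ctrl.move_l(p,R,vel=200); st()
p,R=pose(g,H,a); print('hit',ctrl.move_l(p,vel=80,threshold=6)); st()
ctrl.gripper_to(50,50); st('grip')
s=sensors.read_state(); print('g',s['eef_pos']+6*s['eef_rot'][:,2])
ctrl.move_l(s['eef_pos']+[0,0,15],vel=30); ctrl.hold(.3); st('lift'); print(sensors.read_state()['wrist_torque'].round(2))
s1,_=optics.grab_frame('scene'); im,_=optics.grab_frame('wrist')
save('c2',np.hstack([cv2.resize(s1[220:380,240:440],(400,320)),cv2.resize(im,(400,320))]))
```

```text
t 15.55 p [537.   94.9 135.6] F [ 0.2 -1.2  0.3] w 85.2
hit False
 t 17.2 p [536.5 171.8  43. ] F [-0.3  0.  -0.3] w 84.8
grip t 17.55 p [536.8 171.7  43.1] F [ 0.6 -2.7  3.1] w 59.4
g [536.83901768 175.57467294  38.50928604]
lift t 18.52 p [536.7 171.7  57.9] F [-0.6 -0.1 -3. ] w 59.4
[-0.69 -0.02 -0.01]
```

View pics/c2.png

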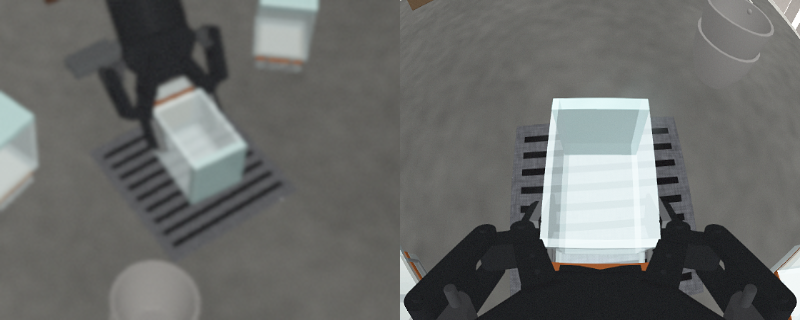

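The jar is held firmly, centred between the fingers, lid end toward the palm. Turning it upright over the riser.

Run:
```python
from h import *
s=sensors.read_state(); ctrl.move_l(s['eef_pos']+[0,0,160],vel=150)
H,a=150,50
C=np.array([489,-172,0])-5*hv(H)
p,R=pose(C+240*Z,H,a); ctrl.move_ptp(p,R); st('rot')
p,R=pose(C+122*Z,H,a); ctrl.move_l(p,vel=100); ctrl.hold(.3); st('above')
s1,_=optics.grab_frame('scene'); im,D=optics.grab_frame('top')
save('c3',np.hstack([cv2.resize(s1[110:270,170:370],(400,320)),cv2.resize(im[140:300,270:470],(400,320))]))
```

```text
rot t 21.57 p [ 497.4 -176.3  243.5] F [ 0.3 -1.  -3. ] w 59.4
above t 23.2 p [ 497.5 -176.9  126.2] F [-0.8  0.3 -3.2] w 59.5
```

View pics/c3.png

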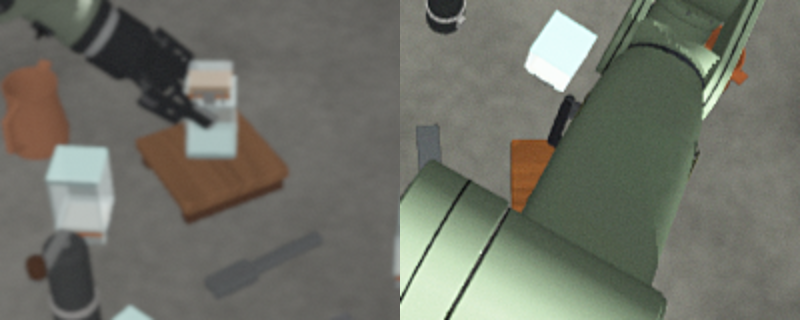

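The jar is upright over the riser. Lowering until it touches.

Run:
```python
from h import *
H,a=150,50
s=sensors.read_state()
print(ctrl.move_l(s['eef_pos']-[0,0,30],vel=12,threshold=2.5)); st('touch')
s=sensors.read_state(); print('g',s['eef_pos']+6*s['eef_rot'][:,2])
for i in range(2):
    s=sensors.read_state(); ctrl.move_l(s['eef_pos']-[0,0,1.5],vel=5,threshold=8); st(); print(sensors.read_state()['wrist_torque'].round(2))
s1,_=optics.grab_frame('scene'); save('c4',s1[110:260,180:330],None,4)
```

```text
True
touch t 24.71 p [ 497.3 -176.9  109.3] F [ 1.7 -1.9  5. ] w 59.5
g [ 493.34503462 -174.56499781  105.46818651]
 t 25.02 p [ 497.4 -176.9  109.3] F [-0.5 -0.4  7.5] w 59.1
[0.26 0.08 0.02]
 t 25.27 p [ 497.4 -176.9  109.3] F [-1.2  0.   7.1] w 59.3
[0.3  0.14 0.05]
```

View pics/c4.png

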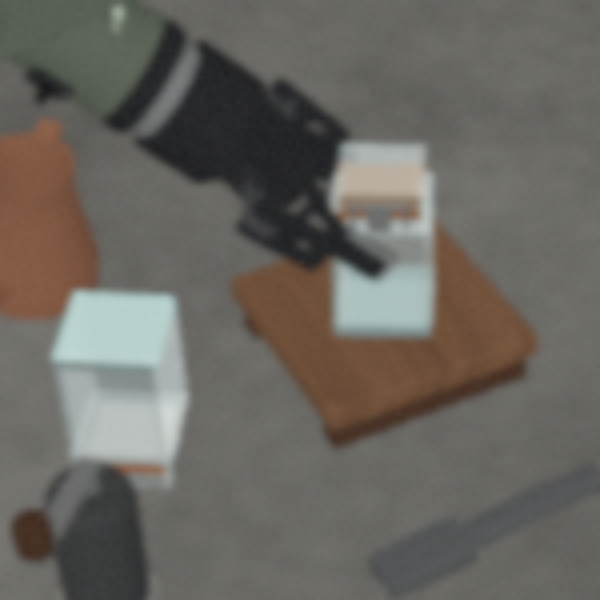

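Run:
```python
from h import *
for uv in((333,337),(434,334),(383,336)): print(ray('scene',(180+uv[0]/4,110+uv[1]/4),40).round(1))
for uv in((235,280),(335,425),(537,345)): print('riser',ray('scene',(180+uv[0]/4,110+uv[1]/4),40).round(1))
ctrl.gripper_to(66,20); ctrl.hold(.3); st('open66')
ctrl.gripper_to(85)
s=sensors.read_state()
ctrl.move_l(s['eef_pos']-150*s['eef_rot'][:,2],vel=100); st()
s=sensors.read_state(); ctrl.move_l(s['eef_pos']+[0,0,100],vel=150)
q=np.array(sensors.read_state()['q']); q[0]=1.1; ctrl.set_joints(q); st()
im,D=optics.grab_frame('top'); s1,D1=optics.grab_frame('scene'); np.savez('f_end',im=im,D=D,s=s1)
save('c5',np.hstack([cv2.resize(im,(400,300)),cv2.resize(s1[110:260,180:380],(400,300))]))
P=cloud('top',D)
for (x,y) in((489,-172),):
  m=(P[...,2]>135)&(P[...,2]<165)&(abs(P[...,0]-x)<70)&(abs(P[...,1]-y)<70)
  Q=P[m]; print(len(Q),np.median(Q,0).round(1),cv2.minAreaRect(Q[:,:2].astype(np.float32)))
  A=np.c_[Q[:,:2]-Q[:,:2].mean(0),np.ones(len(Q))];print('plane',np.linalg.lstsq(A,Q[:,2],rcond=None)[0].round(3))
```

```text
[ 533.4 -156.8   40. ]
[ 475.7 -128.2   40. ]
[ 505.  -142.2   40. ]
riser [ 564.7 -238.7   40. ]
riser [568.1 -84.   40. ]
riser [423.7 -87.4  40. ]
open66 t 25.87 p [ 497.3 -176.8  107.6] F [0.7 0.  0.8] w 66.1
 t 27.85 p [ 596.8 -234.2  203.6] F [-0.   0.3 -0.4] w 85.0
 t 31.88 p [210.2 605.4 302.5] F [ 0.1 -0.   0.2] w 85.0
543 [ 485.8 -170.8  149.2] ((487.1971740722656, -171.9853973388672), (58.381534576416016, 52.436614990234375), 59.5331916809082)
plane [ 3.7000e-02 -3.3000e-02  1.4873e+02]
```

View pics/c5.png

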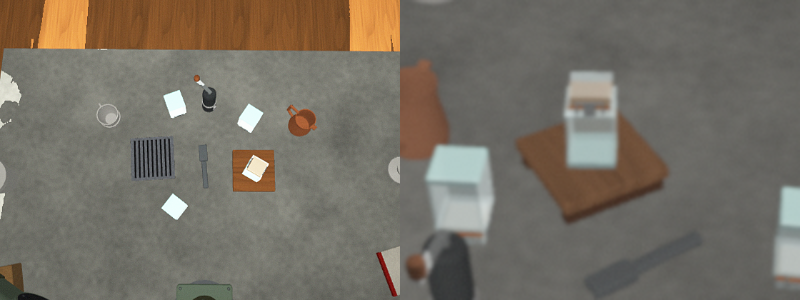

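Run:
```python
from h import *
ctrl.finish_job(); st()
```

```text
the job is handed in; nothing more can be done
the job is handed in; nothing more can be done
```

The jar now stands upright, lid up, in the middle of the wooden riser, and I handed the job in at about 32 s of the 58 s allowed. Handing in reports no verdict, so the checks below are my own.

**What I did:** I gripped the upside-down jar on the mat, laid it on its side there, and regripped it. I then turned it lid up over the riser and lowered it slowly until it touched, at about 8 N. Finally I released it and moved the arm clear.

**Last checks:**
- **Position:** the top view puts the lid centre at about (487, -172) mm. The riser centre is at (489, -172), so it is about 2 mm off.
- **Height:** the lid top read 149 mm, against 150 expected.
- **Bystanders:** by eye in the last pictures, the grinder, cups, jug and brush have not moved; I did not measure them at the end.

**Checks that disagreed or were weak:**
- **Laying the jar down:** it touched the mat about 6 mm higher than I had computed. It was probably held off-centre in the jaws. It lay flat afterwards, so I found its position again from the camera before regripping.
- **Riser position:** a rough reading from the scene camera put the riser's edges 5–10 mm from the top-view estimate. The 30 mm tolerance covers that.
- **Tilt:** the fit to the lid's depth readings gave a slope of about 0.05, close to the 0.06 rad limit. That was probably from points on the lid's edge. In the picture the jar stands straight, and the height at which it touched the riser fits standing flat.

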